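Lay, light and scale an evidence package for its photograph

ROBOT

A 7-joint arm with a two-finger parallel gripper is mounted at the origin on the work surface. World frame = base frame: x ahead of the robot, y to its left, z up, the work surface at z = 0. Lengths are in m, angles in rad, forces in N, time in s.
With the tool pointing down it reaches from about 0.425 to 1.025 m from the base axis. Payload 3.6 kg.
Tool frame: the origin (TCP) lies midway between the tips of the shut fingers; the grasp point (between the pads) lies 19 mm behind it; z points along the fingers, y is the line along which they close (so a half turn about z gives the same grasp; the last joint's range is limited). The gripper opens to 85 mm and grips with 20 to 120 N. Pads are 22 mm wide; open, the fingers measure 114 mm over their backs; the gripper's body (76 mm by 85 mm) begins 54 mm behind the grasp point. The pads swing forward as they close: fully open they stand 13 mm farther back than shut.
Start: joints at [1.054, 0.591, 0.048, 1.609, -0.033, 0.943, -0.034], TCP at [0.298, -0.661, 0.231] pointing down, gripper open.
Joint ranges: [-2.69, 2.69], [-0.47, 2.24], [-1.27, 1.36], [0.19, 2.51], [-1.53, 4.68], [0.08, 2.07], [-3.09, 3.09]. Speed limits (rad/s): [2.57, 2.57, 3.14, 3.14, 3.14, 3.14, 3.14].

INTERFACE

Orientations are given as a unit quaternion [w, x, y, z].
In Python, from plant import status, capture, workorder gives the robot as it stands. The module is installed in compiled form; this text tells all that it offers.
- The arm moves only by the tool send_rows, never from a script. Its argument "series" is a list of rows, each a list of 5 numbers: the shift along the world's x, y, z in mm, then the turn about the world's z in degrees, then the opening, from 0 (shut) to 1 (fully open). In form: [[x, y, z, twist, grip], ...]. A call has 1 to 5 rows; each row is the pose to reach, as a shift and turn from the pose commanded when the call began; what a row does not reach only later rows make up. A row lasts 1/12 s, in which the tool goes at most 41.7 mm and 7.16 degrees, less where a joint would pass 70% of its speed; a pose out of reach is approached as far as the arm can. A call with a gripper value outside its range is refused whole. The fingers move at their own pace and stop on an object; the grip force is fixed at half the most. Time passes only in rows, so rows that repeat a pose let the fingers close. It gives the time, the measured TCP pose, the force, the opening and the grip force at its end, in the units of the state.
- status.observe(): the state, without advancing time (a new reading comes with each control period).
- capture(name): name is "side" or "top"; returns a dict with "color" (480x640x3 uint8, blue, green, red), "intrinsics" (3x3 intrinsics, pixels), "R" (3x3) and "t" (3): a world point X has camera coordinates R X + t. Camera axes: x right, y down, z forward; pixel columns grow to the right and rows downward; lengths in m; the calibration is good to about 2 mm. A picture is of the moment at which its call begins. There is no depth.
- workorder.finish_job(): hands the job in; it is judged then, once.
The state is a dict: "time": time; "q": joint angles; "joint_velocities": joint speeds; "effort": joint torques, N m; "tcp_pos": TCP position; "tool_rot": TCP orientation; "wrist_force": force on the tool from outside, world axes, zero at the start; "ft_torque": the same for the moment, N m; "width": finger opening in m; "finger_force": force on a finger pad.
Only numpy, scipy, OpenCV 4.12 (cv2) and the standard library are available. Lean on these libraries where they do the work, as an engineer would, in place of code of your own. Each camera call takes 0.05 s, during which the arm holds its last target. There are 200 camera calls.

TASK

Get the longer of the two taped packages ready for its photograph: set it down (do not drop it) on the photo board inside the four corner marks, then roll the lamp's dimmer wheel until its white index bar clicks in at the long mark. Then pull the rule's tab out until it stands level with the package's near end, hold it there for two seconds while the picture is taken, and let it back fully home without letting it snap. Leave the short package, the dropper bottle, the spot plate and the cutter where they are.

Things in the scene. Friction and masses are not known exactly. Their poses are not given: they have to be found in the camera images.
- package_center (a point): Centre (half-way up) of the longer taped package: a yellow block with a paper label, 140 long (its x axis) x 55 wide (y) x 45 mm high, 0.3 to 0.6 kg. It starts lying flat on the table, right of the board. Told from the short one by its length only. It may go on the board either way round.
- package_end_a (a point): Middle of the package's +x end face (70 mm from its centre along its x).
- package_end_b (a point): Middle of the package's -x end face (70 mm from its centre along its -x).
- package: The same long package; origin at the centre of its underside.
- short_package_center (a point): Centre (half-way up) of the short package, 90 x 55 x 45 mm, same look; a bystander.
- place (a point): Centre of the place for the package, on the photo board's upper face (8 mm above the table). Four black corner marks are printed flat, their lines 6 to 9 mm outside the outline of a package laid with its length along this x axis. x points along the board, away from the robot; y left, towards the rule; z up.
- blade (a joint): How far the rule is pulled out, m: 0 home, 0.20 at most. It slides towards the place's -x (towards the robot). A spring pulls it back: 2 N at home, 25 N/m more as it comes out (about 6 N at the package's near end); let go, it snaps home. Joint 0.165 puts the tab level with the near end of a package laid exactly on the place.
- tab (a point): Point to grip on the rule's upright aluminium tab, mid-way in its thickness and width, 55 mm above the table. The tab is 10 mm thick (along the place's x), 30 mm wide (y), from 11 to 75 mm above the table; axes as the place's. At home it is 95 mm to +x and 90 mm to +y of the place. It ends a thin steel blade, 14 mm above the table.
- wheel (a joint): Dimmer wheel angle, rad: 0 is off (index bar 60 degrees to the lamp's -x side of the top), growing as the top rolls towards the lamp's +x. Click stops every 0.2618 rad (15 degrees) hold it where it is left; click 8 is the last. The long mark is click 6, at 1.571 rad (index 30 degrees past the top). It starts in one of the clicks 0 to 3.
- wheel_top (a point): Uppermost point of the dimmer wheel's rim, 91.5 mm above the table, fixed to the lamp; its x axis is the way the top must roll to raise the setting (roughly away from the robot), y the axle. The upright wheel is 83 mm in diameter, 20 mm wide, ribbed across its edge; its upper half stands out of the lamp. A fingertip pressed on the top with 5 to 10 N and moved along x rolls it, 10.7 mm a click.
- wheel_index (a point): The white index bar across the wheel's rim, 5.5 mm wide, 41 mm from the axle; it turns with the wheel.
- bed: The photo board, fixed, grey, 475 x 195 x 8 mm; origin on the table below the place's centre, same axes. It reaches 100 mm to -x, 375 to +x, 60 to -y and 135 to +y of it. The rule's grey housing on it, 205 x 40 mm and up to 38 mm above the table, begins at 165 mm to +x, centred 90 mm to +y.
- lamp: The low lamp, fixed: a black box 150 (x) x 110 (y) x 50 mm high with a row of small lights on the side facing the board; origin at its underside's centre, the wheel's axle 50 mm above it along y. Black cheeks 20 mm thick, 31 mm in radius, flank the wheel and carry white marks, one a click; the one at click 6 is long, across the whole cheek.
- dropper_center (a point): Dropper bottle, brown with a white cap, 38 mm in diameter, 95 mm high, point half-way up; a bystander.
- spot_plate_center (a point): White ceramic spot plate, 80 x 110 x 10 mm, point at its centre; a bystander.
- cutter_center (a point): Black cutter knife, closed, 150 x 30 x 16 mm, point at its centre; a bystander.
There are look-alikes about, which are no part of the job. Leave any red look-alike of the package alone.

How it is judged:
On the way, in this order (a step that is already met when the one before it is completed fails the run):
1. the long package lies flat on the board inside the corner marks, let go (horizontal distance between package_center and place below 0.012 m and angle between the x axis of package_center and the x axis of place, either way round below 0.15 rad and z of package_center in the frame of place between 0.018 and 0.027 m and angle between package_center's own z axis and vertical below 0.1 rad and linear speed of package below 0.03 m/s and contact force between the fingers and package below 0.1 N), for 0.2 s.
2. the dimmer wheel rests in click 6 with its index at the long mark, not touched (value of joint wheel between 1.46607 and 1.67551 rad and contact force between the fingers and wheel below 0.1 N), for 0.2 s.
3. the rule's tab is held level (within 10 mm) with the package's near end (value of joint blade above 0.12 m and (x of package_end_a in the frame of tab between -0.01 and 0.01 m or x of package_end_b in the frame of tab between -0.01 and 0.01 m)), for 1.2 s.
4. the rule is back home (value of joint blade below 0.006 m), for 0.2 s.
At the end, for the whole second after the job is handed in: The long package lies flat, at rest and released on the place, its centre within 12 mm and its length within 0.15 rad of the place's; the dimmer wheel is in click 6 (within 0.4 click) and the rule is home (within 6 mm) (horizontal distance between package_center and place below 0.012 m and angle between the x axis of package_center and the x axis of place, either way round below 0.15 rad and z of package_center in the frame of place between 0.018 and 0.027 m and angle between package_center's own z axis and vertical below 0.1 rad and linear speed of package below 0.03 m/s and value of joint wheel between 1.46607 and 1.67551 rad and value of joint blade below 0.006 m); the robot touches nothing.
It fails at once if the rule snaps back (faster than 0.6 m/s) (velocity of joint blade below -0.6 m/s).
It fails at once if the package is dropped or slammed on the board (over 100 N) (contact force between package and bed above 100 N).
It fails at once if a bystander (short package, dropper bottle, spot plate or cutter) is moved more than 30 mm or tipped ((distance of short_package_center from where it was at the start of the episode above 0.03 m or angle between short_package_center's own z axis and vertical above 0.5 rad) or (distance of dropper_center from where it was at the start of the episode above 0.03 m or angle between dropper_center's own z axis and vertical above 0.5 rad) or (distance of spot_plate_center from where it was at the start of the episode above 0.03 m or angle between spot_plate_center's own z axis and vertical above 0.5 rad) or (distance of cutter_center from where it was at the start of the episode above 0.03 m or angle between cutter_center's own z axis and vertical above 0.5 rad)).
It also fails if it takes over 72 s, if anything falls off the work surface, if the arm or the gripper's body presses on something with over 40 N, if the wrist force passes 120 N, or if a joint passes its speed limit or range.

## Working session

There is one attempt and no reset: what is moved stays moved. The work goes in short steps, Python scripts to look and compute and a tool call to move; the robot and the scene stay as the last step left them, time stands still between calls to the robot, and variables do not carry over. Pictures are saved under pics/ and viewed, at most 10 in all, crops included, and the job is handed in when it is done.

Besides the shell and the picture viewer there is one more tool, called after "Call:" by a JSON object that holds its "name" and its "arguments". send_rows: Moves the arm, as the interface text tells. Its arguments: {"type":"object","properties":{"series":{"type":"array","items":{"type":"array","items":{"type":"number"}}}},"required":["series"]}

```bash
mkdir -p pics; python3 - <<'E'
from plant import status,capture
import cv2,numpy as np
s=status.observe();print({k:np.round(v,3).tolist() for k,v in s.items()})
for n in("top","side"):
    c=capture(n);cv2.imwrite(f"pics/{n}0.png",c["color"]);np.savez(f"{n}_cal.npz",K=c["intrinsics"],R=c["R"],t=c["t"])
    print(n,c["intrinsics"].tolist(),(-c["R"].T@c["t"]).round(3),c["R"].round(3).tolist())
E
```

```text
{'time': 0.0, 'q': [1.054, 0.592, 0.048, 1.61, -0.033, 0.943, -0.034], 'joint_velocities': [-0.0, 0.001, 0.0, 0.0, -0.001, 0.001, -0.001], 'effort': [0.0, -54.868, 1.547, -19.812, 0.009, 0.008, 0.0], 'tcp_pos': [0.298, -0.66, 0.23], 'tool_rot': [-0.001, 0.978, 0.21, -0.0], 'wrist_force': [0.005, 0.103, 0.17], 'ft_torque': [0.041, 0.018, 0.025], 'finger_force': 0.0, 'width': 0.086}
top [[619.8680031692651, 0.0, 306.27468340937617], [0.0, 619.8680031692651, 244.5093187609701], [0.0, 0.0, 1.0]] [0.492 0.019 1.247] [[0.018, -1.0, 0.005], [-0.998, -0.018, -0.057], [0.057, -0.004, -0.998]]
side [[531.4348381326635, 0.0, 321.75530565775796], [0.0, 531.4348381326635, 246.0526391781911], [0.0, 0.0, 1.0]] [0.069 0.828 0.638] [[-0.858, -0.513, 0.007], [-0.266, 0.434, -0.861], [0.438, -0.741, -0.509]]
```

View pics/top0.png

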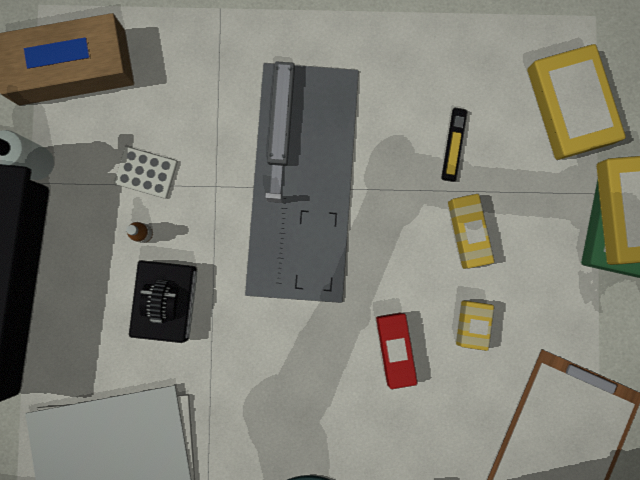

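View pics/side0.png

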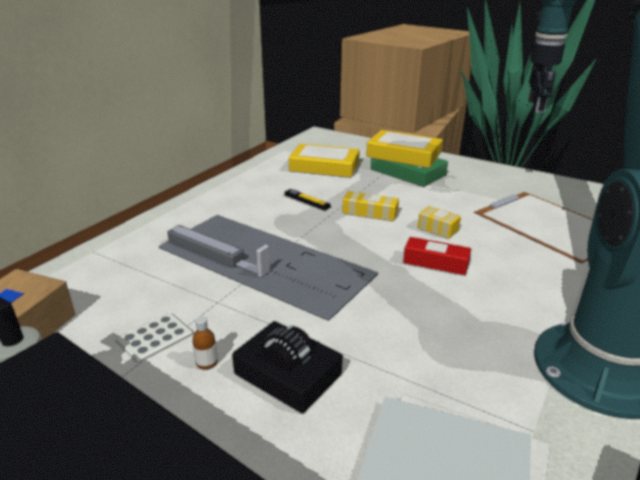

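The top view shows these candidates for the long package:
- Long taped yellow block at (472,231), my choice.
- Short yellow block at (476,325).
- Red look-alike at (397,350).
- Big yellow boxes at (577,100) and (625,205).

The corner marks are around (318,250), the rule tab is at (274,196) and the lamp wheel is at (160,300). Next I'll take a close crop of the choice, the marks and the wheel.

```bash
cat > h.py <<'E'
import numpy as np,cv2
def cal(n):
    c=np.load(f"{n}_cal.npz");return c["K"],c["R"],c["t"]
def unproj(n,uv,z):
    K,R,t=cal(n);uv=np.atleast_2d(uv).astype(float)
    d=(np.linalg.inv(K)@np.c_[uv,np.ones(len(uv))].T).T@R
    C=-R.T@t;return C+d*((z-C[2])/d[:,2])[:,None]
def proj(n,X):
    K,R,t=cal(n);p=(np.atleast_2d(X)@R.T+t)@K.T;return p[:,:2]/p[:,2:]
E
python3 - <<'E'
import cv2,numpy as np
from h import *
im=cv2.imread("pics/top0.png");sd=cv2.imread("pics/side0.png")
def crop(i,u,v,w,h):return cv2.resize(i[v:v+h,u:u+w],(400,300),interpolation=cv2.INTER_CUBIC)
m=np.vstack([np.hstack([crop(im,412,186,120,90),crop(im,240,190,160,120)]),np.hstack([crop(im,105,256,120,90),crop(sd,230,315,120,90)])])
cv2.imwrite("pics/crop1.png",m)
hsv=cv2.cvtColor(im,cv2.COLOR_BGR2HSV)
mk=cv2.inRange(hsv,(20,60,90),(35,255,255))
mk=cv2.morphologyEx(mk,cv2.MORPH_CLOSE,np.ones((15,15)))
n,l,st,c=cv2.connectedComponentsWithStats(mk)
for i in range(1,n):
    if st[i,4]>300: 
        r=cv2.minAreaRect(np.argwhere(l==i)[:,::-1].astype(np.float32));print(st[i],r,unproj("top",cv2.boxPoints(r),.045).round(3).tolist())
E
```

```text
[ 527   44  113  220 7542] ((596.96923828125, 157.2064208984375), (225.8040313720703, 79.22040557861328), 68.74949645996094) [[0.922, -0.401, 0.045], [0.983, -0.548, 0.045], [0.567, -0.704, 0.045], [0.509, -0.56, 0.045]]
[447 132  14  43 354] ((453.2702941894531, 152.8783721923828), (8.384347915649414, 41.7573356628418), 9.462322235107422) [[0.707, -0.257, 0.045], [0.788, -0.27, 0.045], [0.786, -0.286, 0.045], [0.704, -0.273, 0.045]]
[ 448  194   47   75 2042] ((470.3974914550781, 230.9747314453125), (71.99384307861328, 33.07059860229492), 77.27564239501953) [[0.654, -0.258, 0.045], [0.669, -0.322, 0.045], [0.533, -0.353, 0.045], [0.517, -0.29, 0.045]]
[ 456  301   38   50 1523] ((474.5262451171875, 325.3034973144531), (33.503501892089844, 46.455543518066406), 7.594643592834473) [[0.37, -0.276, 0.045], [0.459, -0.288, 0.045], [0.451, -0.352, 0.045], [0.363, -0.34, 0.045]]
```

View pics/crop1.png

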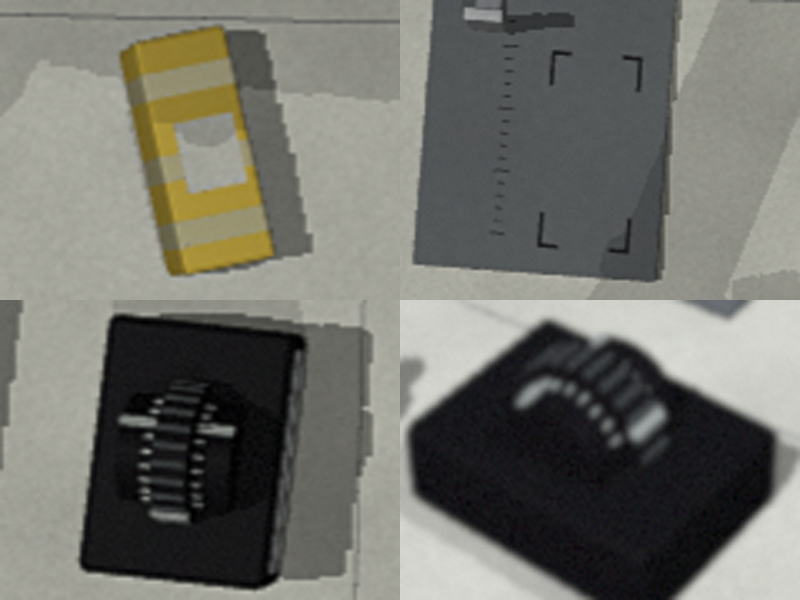

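The crop shows the long block's top face with corners at about (453,199), (479,194), (494,262) and (467,268). The marks' outer corners are at (301,211), (336,213), (332,290) and (296,288). On the wheel, the long mark is near (158,292) and the index bar near (155,321), which looks like click 0. Next I'll fit the poses.

```bash
python3 - <<'E'
from h import *
from scipy.optimize import least_squares
def fit(uv,P,x0):
    def f(p,full=False):
        c,s=np.cos(p[2]),np.sin(p[2]);X=P.copy();X[:,0]=p[0]+c*P[:,0]-s*P[:,1];X[:,1]=p[1]+s*P[:,0]+c*P[:,1]
        return (proj("top",X)-uv).ravel()
    r=least_squares(f,x0,loss="soft_l1");print(r.x.round(4),np.degrees(r.x[2]).round(2),r.fun.reshape(-1,2).round(1).tolist());return r.x
pk=np.array([[137,45],[222,27],[273,255],[185,273]])/3.3333+[412,186]
fit(pk,np.array([[70,27.5,45],[70,-27.5,45],[-70,-27.5,45],[-70,27.5,45]])/1000.,[.59,-.3,.2])
mk=np.array([[153,53],[241,58],[229,250],[140,246]])/2.5+[240,190]
a,b=77.5,35
p=fit(mk,np.array([[a,b,8],[a,-b,8],[-a,-b,8],[-a,b,8]])/1000.,[.5,0,0])
# board corners check
bd=np.array([[264,63],[359,70],[343,301],[246,295]]);
fit(bd,np.array([[375,135,8],[375,-60,8],[-100,-60,8],[-100,135,8]])/1000.,p)
c,s=np.cos(p[2]),np.sin(p[2]);print("tab",p[0]+c*.095-s*.09,p[1]+s*.095+c*.09)
lp=np.array([[120,121],[235,132],[112,17],[297,40],[262,283],[82,270]])/3.3333+[105,256]
r=fit(lp,np.array([[15.5,30,76.8],[15.5,-30,76.8],[75,55,50],[75,-55,50],[-75,-55,50],[-75,55,50]])/1000.,[.45,.32,0])
c,s=np.cos(r[2]),np.sin(r[2])
for k in range(5):
    th=np.radians(-60+15*k);d=.041*np.sin(th);print(k,((proj("top",[r[0]+c*d,r[1]+s*d,.05+.041*np.cos(th)])-[105,256])*3.3333+[0,300]).round(0), ((proj("side",[r[0]+c*d,r[1]+s*d,.05+.041*np.cos(th)])-[230,315])*3.3333+[400,300]).round(0))
E
```

```text
[ 0.5934 -0.3111  0.2205] 12.64 [[-1.4, -0.8], [0.6, -1.0], [0.9, 0.7], [-0.3, 1.0]]
[ 0.5513 -0.007  -0.0452] -2.59 [[0.1, -0.2], [-0.3, -0.0], [-0.2, 0.4], [0.4, -0.2]]
[ 0.5517 -0.008  -0.0542] -3.11 [[-0.2, -0.9], [0.3, -1.0], [0.3, 1.6], [-0.3, 0.5]]
tab 0.6502608012611132 0.0786025686930603
[ 0.4454  0.2903 -0.0978] -5.6 [[2.1, -0.1], [-0.7, 0.3], [-0.7, -1.4], [0.4, -1.7], [1.1, 3.3], [-2.0, 0.5]]
0 [[171. 516.]] [[658. 423.]]
1 [[169. 506.]] [[647. 403.]]
2 [[168. 491.]] [[633. 386.]]
3 [[169. 474.]] [[617. 371.]]
4 [[170. 455.]] [[599. 360.]]
```

Call:
{"name": "send_rows", "arguments": {"series": [[25, 30, 0, -2, 1], [50, 60, 0, -4, 1], [75, 90, 0, -6, 1], [100, 120, 0, -8, 1], [125, 150, 0, -10, 1]]}}

```text
time: 0.52
tcp_pos: [0.4238, -0.5091, 0.2308]
tool_rot: [-0.0, 0.992, 0.123, -0.0]
wrist_force: [1.6, -0.4, 1.3]
width: 0.0856
finger_force: 0.0
```

Call:
{"name": "send_rows", "arguments": {"series": [[25, 30, 0, -1, 1], [50, 60, 0, -1.6, 1], [75, 90, 0, -1.6, 1], [100, 120, 0, -1.6, 1], [125, 150, 0, -1.6, 1]]}}

```text
time: 0.93
tcp_pos: [0.5488, -0.359, 0.2309]
tool_rot: [-0.0, 0.994, 0.11, -0.0]
wrist_force: [0.2, -1.0, 0.7]
width: 0.0854
finger_force: 0.0
```

Call:
{"name": "send_rows", "arguments": {"series": [[25, 29, -10, 0, 1], [45, 49, -30, 0, 1], [45, 49, -60, 0, 1], [45, 49, -80, 0, 1], [45, 49, -80, 0, 1]]}}

```text
time: 1.35
tcp_pos: [0.5902, -0.3089, 0.1461]
tool_rot: [-0.003, 0.994, 0.111, -0.004]
wrist_force: [-1.2, -0.6, -0.6]
width: 0.0852
finger_force: 0.0
```

Call:
{"name": "send_rows", "arguments": {"series": [[0, 0, -30, 0, 1], [0, 0, -60, 0, 1], [0, 0, -85, 0, 1], [0, 0, -105, 0, 1], [0, 0, -120, 0, 1]]}}

```text
time: 1.77
tcp_pos: [0.5924, -0.3125, 0.0302]
tool_rot: [-0.0, 0.994, 0.11, -0.001]
wrist_force: [-0.0, 0.5, -0.6]
width: 0.0851
finger_force: 0.0
```

Call:
{"name": "send_rows", "arguments": {"series": [[0, 0, -10, 0, 1], [0, 0, -17, 0, 1], [0, 0, -17, 0, 1], [0, 0, -17, 0, 0.5], [0, 0, -17, 0, 0.3]]}}

```text
time: 2.18
tcp_pos: [0.5941, -0.3124, 0.0155]
tool_rot: [0.001, 0.994, 0.11, 0.001]
wrist_force: [0.5, 0.6, -0.3]
width: 0.0639
finger_force: 0.0
```

Call:
{"name": "send_rows", "arguments": {"series": [[0, 0, 0, 0, 0.3], [0, 0, 0, 0, 0.3], [0, 0, 0, 0, 0.3], [0, 0, 0, 0, 0.3], [0, 0, 0, 0, 0.3]]}}

```text
time: 2.6
tcp_pos: [0.5943, -0.3123, 0.0159]
tool_rot: [0.001, 0.994, 0.11, 0.001]
wrist_force: [-0.6, -0.5, 5.8]
width: 0.0544
finger_force: 66.7
```

Call:
{"name": "send_rows", "arguments": {"series": [[0, 0, 10, 0, 0.3], [0, 0, 30, 0, 0.3], [0, 0, 50, 0, 0.3], [0, 10, 65, 0, 0.3], [0, 30, 75, 0, 0.3]]}}

```text
time: 3.02
tcp_pos: [0.5928, -0.2855, 0.0913]
tool_rot: [0.002, 0.994, 0.108, 0.001]
wrist_force: [0.4, 0.1, -4.5]
width: 0.0542
finger_force: 65.7
```

Call:
{"name": "send_rows", "arguments": {"series": [[-5, 30, 0, -3, 0.3], [-10, 65, 0, -6, 0.3], [-15, 100, 0, -9, 0.3], [-20, 135, 0, -12, 0.3], [-25, 170, 0, -15.4, 0.3]]}}

```text
time: 3.43
tcp_pos: [0.5668, -0.1092, 0.0895]
tool_rot: [-0.0, 1.0, -0.025, -0.001]
wrist_force: [1.2, 0.2, -4.3]
width: 0.0541
finger_force: 65.7
```

Call:
{"name": "send_rows", "arguments": {"series": [[-5, 30, 0, 0, 0.3], [-10, 60, 0, 0, 0.3], [-15, 85, 0, 0, 0.3], [-18, 100, 0, 0, 0.3], [-18, 105, 0, 0, 0.3]]}}

```text
time: 3.85
tcp_pos: [0.548, -0.0015, 0.0892]
tool_rot: [-0.001, 1.0, -0.02, -0.002]
wrist_force: [-0.2, 0.8, -3.4]
width: 0.0541
finger_force: 65.7
```

Call:
{"name": "send_rows", "arguments": {"series": [[0, 0, -20, 0, 0.3], [0, 0, -40, 0, 0.3], [0, 0, -45, 0, 0.3], [0, 0, -45, 0, 0.3], [0, 0, -45, 0, 0.3]]}}

```text
time: 4.27
tcp_pos: [0.5501, -0.0077, 0.0445]
tool_rot: [0.0, 1.0, -0.024, -0.0]
wrist_force: [-0.2, -0.2, -3.5]
width: 0.0538
finger_force: 65.4
```

```bash
python3 - <<'E'
from plant import status,capture
import cv2,numpy as np
s=status.observe();print({k:np.round(s[k],4).tolist() for k in("time","tcp_pos","tool_rot","wrist_force","width")})
def crop(i,u,v,w,h):return cv2.resize(i[v:v+h,u:u+w],(400,300),interpolation=cv2.INTER_CUBIC)
a=capture("top")["color"];b=capture("side")["color"];cv2.imwrite("pics/top1.png",a);cv2.imwrite("pics/side1.png",b)
cv2.imwrite("pics/crop2.png",np.hstack([crop(a,240,190,160,120),crop(b,240,220,160,120)]))
E
```

```text
{'time': 4.2667, 'tcp_pos': [0.5501, -0.0077, 0.0445], 'tool_rot': [0.0002, 0.9997, -0.0243, -0.0002], 'wrist_force': [-0.192, -0.2136, -3.5023], 'width': 0.0538}
```

View pics/crop2.png

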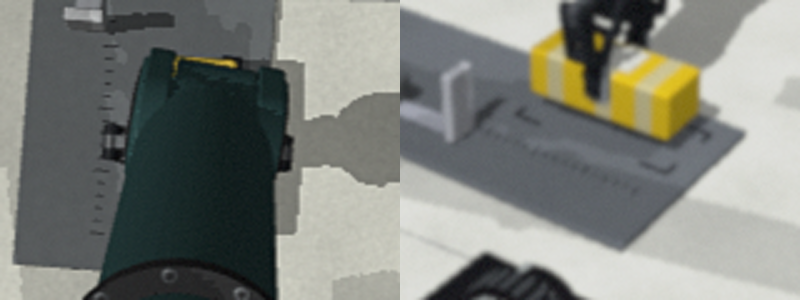

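The side view shows the package held level, with its lower left edge running from about (294,259) to (347,276). I'll work out its centre from those corners.

```bash
python3 - <<'E'
from h import *
from scipy.optimize import least_squares
uv=np.array([[268,140],[135,97],[270,90],[131,42],[299,68],[297,118]])/2.5+[240,220]
P=np.array([[-70,27.5,0],[70,27.5,0],[-70,27.5,45],[70,27.5,45],[-70,-27.5,45],[-70,-27.5,0]])/1000
def f(p):
    c,s=np.cos(p[2]),np.sin(p[2]);X=np.c_[p[0]+c*P[:,0]-s*P[:,1],p[1]+s*P[:,0]+c*P[:,1],P[:,2]+p[3]]
    return (proj("side",X)-uv).ravel()
r=least_squares(f,[.55,0,0,.028]);print(r.x.round(4),r.fun.reshape(-1,2).round(1).tolist())
# marks in side0 predicted from place estimate -> residual check
a=np.array([[.0775,.035],[.0775,-.035],[-.0775,-.035],[-.0775,.035]]);p=(.5514,-.0073,-.048);c,s=np.cos(p[2]),np.sin(p[2])
X=np.c_[p[0]+c*a[:,0]-s*a[:,1],p[1]+s*a[:,0]+c*a[:,1],np.full(4,.008)];print(proj("side",X).round(1))
im=cv2.imread("pics/side0.png");cv2.imwrite("pics/marks.png",cv2.resize(im[230:310,260:390],None,fx=6,fy=6,interpolation=cv2.INTER_CUBIC))
E
```

```text
[ 0.5685 -0.0342 -0.0489  0.0118] [[-0.6, 0.3], [-0.8, -2.2], [-0.7, 2.2], [0.3, 2.4], [1.0, -0.2], [0.9, -2.5]]
[[288.1 266.2]
 [306.5 252.5]
 [365.7 273.6]
 [348.9 289.3]]
```

View pics/marks.png

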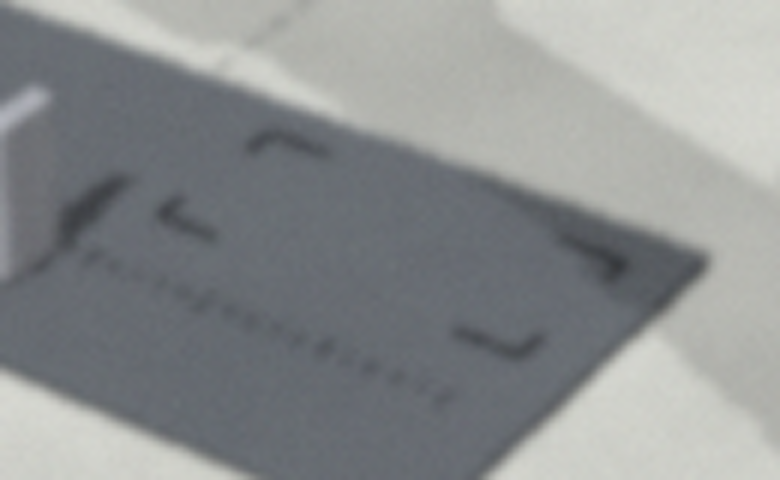

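The marks in the side view at (286,265), (304,252), (363,275) and (348,289) agree with the place estimate to about 2 px. I'll lower gently.

Call:
{"name": "send_rows", "arguments": {"series": [[0, 0, -6, 0, 0.3], [0, 0, -12, 0, 0.3], [0, 0, -16, 0, 0.3], [0, 0, -18, 0, 0.3], [0, 0, -19, 0, 0.3]]}}

```text
time: 4.78
tcp_pos: [0.5497, -0.0068, 0.0247]
tool_rot: [-0.0, 1.0, -0.024, -0.001]
wrist_force: [0.6, -0.1, -3.9]
width: 0.0539
finger_force: 65.7
```

Call:
{"name": "send_rows", "arguments": {"series": [[0, 0, -0.5, 0, 0.3], [0, 0, -1, 0, 0.3], [0, 0, -1.5, 0, 0.3], [0, 0, -1.5, 0, 0.3], [0, 0, -1.5, 0, 0.3]]}}

```text
time: 5.2
tcp_pos: [0.5503, -0.0069, 0.024]
tool_rot: [-0.0, 1.0, -0.024, 0.0]
wrist_force: [-0.2, 0.3, -3.2]
width: 0.0542
finger_force: 65.7
```

Call:
{"name": "send_rows", "arguments": {"series": [[0, 0, -0.5, 0, 0.3], [0, 0, -1, 0, 0.3], [0, 0, -1, 0, 0.3]]}}

```text
time: 5.45
tcp_pos: [0.5503, -0.0069, 0.0239]
tool_rot: [-0.0, 1.0, -0.024, 0.0]
wrist_force: [-2.0, 0.3, 7.0]
width: 0.0543
finger_force: 66.9
```

Contact. I'll release and lift.

Call:
{"name": "send_rows", "arguments": {"series": [[0, 0, 0, 0, 0.7], [0, 0, 0, 0, 1], [0, 0, 0, 0, 1], [0, 0, 0, 0, 1], [0, 0, 1, 0, 1]]}}

```text
time: 5.87
tcp_pos: [0.5502, -0.0069, 0.0237]
tool_rot: [0.0, 1.0, -0.024, -0.0]
wrist_force: [0.3, 0.3, -0.9]
width: 0.0854
finger_force: 0.0
```

Call:
{"name": "send_rows", "arguments": {"series": [[0, 0, 10, 0, 1], [0, 0, 30, 0, 1], [0, 0, 60, 0, 1], [0, 0, 100, 0, 1], [0, 0, 140, 0, 1]]}}

```text
time: 6.28
tcp_pos: [0.5492, -0.0069, 0.1653]
tool_rot: [0.0, 1.0, -0.024, -0.001]
wrist_force: [1.2, 1.0, -1.2]
width: 0.0855
finger_force: 0.0
```

Call:
{"name": "send_rows", "arguments": {"series": [[-20, 30, 10, 7, 1], [-40, 60, 20, 14, 1], [-50, 100, 20, 21, 0.5], [-60, 140, 20, 28, 0], [-70, 180, 20, 35, 0]]}}

```text
time: 6.7
tcp_pos: [0.4795, 0.1743, 0.1852]
tool_rot: [0.0, 0.96, 0.28, 0.001]
wrist_force: [0.3, 0.3, 0.6]
width: 0.0518
finger_force: 0.0
```

```bash
python3 - <<'E'
from plant import status,capture
import cv2,numpy as np
s=status.observe();print({k:np.round(s[k],4).tolist() for k in("time","tcp_pos","tool_rot","wrist_force","width")})
def crop(i,u,v,w,h):return cv2.resize(i[v:v+h,u:u+w],(400,300),interpolation=cv2.INTER_CUBIC)
a=capture("top")["color"];b=capture("side")["color"];cv2.imwrite("pics/top2.png",a);cv2.imwrite("pics/side2.png",b)
cv2.imwrite("pics/crop3.png",np.hstack([crop(a,260,190,120,90),crop(b,260,220,120,90)]))
E
```

```text
{'time': 6.7, 'tcp_pos': [0.4795, 0.1743, 0.1852], 'tool_rot': [0.0, 0.9599, 0.2803, 0.0009], 'wrist_force': [0.3359, 0.3151, 0.6262], 'width': 0.0518}
```

View pics/crop3.png

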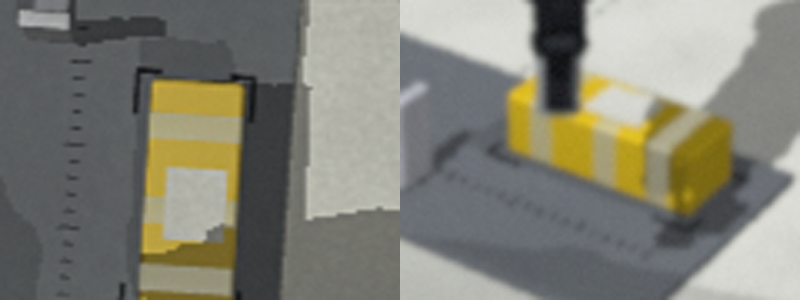

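The package lies inside the marks, with its far top corners at (305.6,214) and (332.9,214.6). I'll quantify the offset.

```bash
python3 - <<'E'
from h import *
P=unproj("top",[[305.6,214],[332.9,214.6]],.053);print(P.round(4))
p=(.5514,-.0073,-.048);c,s=np.cos(p[2]),np.sin(p[2])
d=P[:,:2]-p[:2];print("far corners in place frame",(np.c_[c*d[:,0]+s*d[:,1],-s*d[:,0]+c*d[:,1]]*1000).round(1),"want 70,+-27.5")
im=cv2.imread("pics/top2.png");hsv=cv2.cvtColor(im,cv2.COLOR_BGR2HSV)
mk=cv2.inRange(hsv,(18,45,60),(38,255,255));mk[:, :260]=0;mk[:,400:]=0;mk[:190]=0;mk[320:]=0
mk=cv2.morphologyEx(mk,cv2.MORPH_CLOSE,np.ones((21,21)));mk=cv2.morphologyEx(mk,cv2.MORPH_OPEN,np.ones((5,5)))
r=cv2.minAreaRect(np.argwhere(mk>0)[:,::-1].astype(np.float32));B=cv2.boxPoints(r);d=unproj("top",B,.053)[:,:2]-p[:2];print(r,(np.c_[c*d[:,0]+s*d[:,1],-s*d[:,0]+c*d[:,1]]*1000).round(1))
E
```

```text
[[ 0.6196  0.0158  0.053 ]
 [ 0.6194 -0.037   0.053 ]]
far corners in place frame [[ 67.   26.4]
 [ 69.3 -26.4]] want 70,+-27.5
((316.96002197265625, 249.72000122070312), (29.177230834960938, 72.77666473388672), 3.1798300743103027) [[-70.9  27.4]
 [ 69.6  28.9]
 [ 70.2 -27.6]
 [-70.3 -28.7]]
```

The package is placed within about 1 mm. Now the wheel.

Call:
{"name": "send_rows", "arguments": {"series": [[-10, 25, 0, -7, 0], [-20, 50, 0, -14, 0], [-30, 75, 0, -21, 0], [-40, 100, 0, -28, 0], [-44, 117, 0, -35, 0]]}}

```text
time: 7.22
tcp_pos: [0.4345, 0.2923, 0.1843]
tool_rot: [-0.0, 1.0, -0.026, -0.0]
wrist_force: [-0.3, -0.5, -0.6]
width: -0.0002
finger_force: 0.0
```

Call:
{"name": "send_rows", "arguments": {"series": [[0, 0, -20, -2, 0], [0, 0, -45, -2, 0], [0, 0, -65, -2, 0], [0, 0, -80, -2, 0], [0, 0, -88, -2, 0]]}}

```text
time: 7.63
tcp_pos: [0.4354, 0.2892, 0.0946]
tool_rot: [0.001, 0.999, -0.042, -0.001]
wrist_force: [0.6, -0.9, 0.5]
width: 0.0003
finger_force: 0.0
```

Call:
{"name": "send_rows", "arguments": {"series": [[0, 0, 0, 0, 0], [0, 0, 0, 0, 0]]}}

```text
time: 7.8
tcp_pos: [0.4365, 0.2898, 0.0961]
tool_rot: [0.0, 0.999, -0.042, 0.0]
wrist_force: [-0.3, 0.3, -0.4]
width: -0.0001
finger_force: 0.0
```

Call:
{"name": "send_rows", "arguments": {"series": [[0, 0, -2, 0, 0], [0, 0, -4, 0, 0], [0, 0, -4.5, 0, 0], [0, 0, -5, 0, 0], [0, 0, -5, 0, 0]]}}

```text
time: 8.22
tcp_pos: [0.4364, 0.2903, 0.0912]
tool_rot: [-0.0, 0.999, -0.041, 0.0]
wrist_force: [-0.1, -0.6, 0.9]
width: 0.0001
finger_force: 0.8
```

Touching. I'll press about 1 mm and make the first stroke.

Call:
{"name": "send_rows", "arguments": {"series": [[0, 0, -0.5, 0, 0], [0, 0, -1, 0, 0], [0, 0, -1, 0, 0]]}}

```text
time: 8.47
tcp_pos: [0.4364, 0.2903, 0.0909]
tool_rot: [-0.0, 0.999, -0.041, 0.0]
wrist_force: [-2.8, -0.5, 9.9]
width: -0.0003
finger_force: 4.8
```

Call:
{"name": "send_rows", "arguments": {"series": [[3, -0.3, 0, 0, 0], [6, -0.5, 0, 0, 0], [9, -0.8, 0, 0, 0], [12, -1.1, 0, 0, 0], [15, -1.3, 0, 0, 0]]}}

```text
time: 8.88
tcp_pos: [0.4498, 0.2892, 0.091]
tool_rot: [-0.0, 0.999, -0.041, -0.001]
wrist_force: [-5.3, 0.3, 15.5]
width: -0.0
finger_force: 7.4
```

Call:
{"name": "send_rows", "arguments": {"series": [[3, -0.3, 0, 0, 0], [6, -0.6, 0, 0, 0], [6, -0.6, 0, 0, 0], [6, -0.6, 10, 0, 0], [6, -0.6, 20, 0, 0]]}}

```text
time: 9.3
tcp_pos: [0.4568, 0.2879, 0.1101]
tool_rot: [0.0, 0.999, -0.041, -0.001]
wrist_force: [0.2, -0.1, 0.3]
width: 0.0004
finger_force: 0.0
```

```bash
cat > w.py <<'E'
from plant import status,capture
from h import *
s=status.observe();print({k:np.round(s[k],4).tolist() for k in("time","tcp_pos","wrist_force")})
r=(.4454,.2903,-.0878)
def prof(im,n):
    im=cv2.GaussianBlur(cv2.cvtColor(im,cv2.COLOR_BGR2GRAY),(0,0),.7).astype(np.float32);o=[]
    for a in np.arange(-75,76,5):
        th=np.radians(a);d=.0415*np.sin(th);z=.05+.0415*np.cos(th);v=[]
        for l in (-.005,0,.005):
            X=[r[0]+np.cos(r[2])*d-np.sin(r[2])*l,r[1]+np.sin(r[2])*d+np.cos(r[2])*l,z];u=proj(n,X)[0]
            v.append(cv2.getRectSubPix(im,(1,1),tuple(map(float,u)))[0,0])
        o.append((int(a),int(np.mean(v))))
    return o
for n in("top","side"):
    im=capture(n)["color"];cv2.imwrite(f"pics/{n}_{s['time']:.2f}.png",im);print(n,prof(im,n))
E
python3 w.py; python3 - <<'E'
import sys
E
```

```text
{'time': 9.3, 'tcp_pos': [0.4568, 0.2879, 0.1101], 'wrist_force': [0.1836, -0.1126, 0.2844]}
top [(-75, 34), (-70, 41), (-65, 49), (-60, 51), (-55, 43), (-50, 43), (-45, 43), (-40, 25), (-35, 53), (-30, 95), (-25, 66), (-20, 27), (-15, 13), (-10, 9), (-5, 10), (0, 10), (5, 10), (10, 9), (15, 8), (20, 11), (25, 15), (30, 15), (35, 31), (40, 26), (45, 19), (50, 36), (55, 30), (60, 26), (65, 35), (70, 36), (75, 34)]
side [(-75, 38), (-70, 42), (-65, 33), (-60, 46), (-55, 39), (-50, 41), (-45, 56), (-40, 41), (-35, 50), (-30, 97), (-25, 171), (-20, 143), (-15, 73), (-10, 40), (-5, 51), (0, 58), (5, 45), (10, 60), (15, 66), (20, 55), (25, 52), (30, 59), (35, 63), (40, 62), (45, 60), (50, 56), (55, 52), (60, 46), (65, 39), (70, 41), (75, 62)]
```

That's two clicks per 21 mm stroke: the index is now near -30°. I'll repeat it.

Call:
{"name": "send_rows", "arguments": {"series": [[-10, 1, 0, 0, 0], [-21, 1.9, -5, 0, 0], [-21, 1.9, -12, 0, 0], [-21, 1.9, -17, 0, 0], [-21, 1.9, -18.5, 0, 0]]}}

```text
time: 9.82
tcp_pos: [0.4345, 0.2899, 0.0902]
tool_rot: [0.001, 0.999, -0.041, -0.002]
wrist_force: [-3.8, -0.5, 13.0]
width: -0.0
finger_force: 6.8
```

Call:
{"name": "send_rows", "arguments": {"series": [[0, 0, -0.7, 0, 0], [0, 0, -1.4, 0, 0], [0, 0, -1.4, 0, 0], [3, -0.3, -1.4, 0, 0], [6, -0.5, -1.4, 0, 0]]}}

```text
time: 10.23
tcp_pos: [0.4416, 0.2897, 0.0906]
tool_rot: [0.0, 0.999, -0.041, -0.001]
wrist_force: [-1.9, -2.6, 14.3]
width: -0.0002
finger_force: 6.9
```

Call:
{"name": "send_rows", "arguments": {"series": [[3, -0.3, 0, 0, 0], [6, -0.5, 0, 0, 0], [9, -0.8, 0, 0, 0], [12, -1.1, 0, 0, 0], [15, -1.4, 0, 0, 0]]}}

```text
time: 10.65
tcp_pos: [0.4576, 0.2882, 0.0906]
tool_rot: [-0.0, 0.999, -0.041, -0.0]
wrist_force: [-2.1, -0.2, 9.4]
width: -0.0001
finger_force: 4.5
```

Call:
{"name": "send_rows", "arguments": {"series": [[0, 0, 0, 0, 0], [0, 0, 10, 0, 0], [0, 0, 20, 0, 0], [0, 0, 20, 0, 0]]}}

```text
time: 10.98
tcp_pos: [0.4581, 0.2888, 0.1115]
tool_rot: [-0.001, 0.999, -0.041, 0.001]
wrist_force: [0.1, 0.4, -0.4]
width: -0.0001
finger_force: 0.0
```

```bash
python3 w.py
```

```text
{'time': 10.9833, 'tcp_pos': [0.4581, 0.2888, 0.1115], 'wrist_force': [0.0943, 0.4467, -0.3588]}
top [(-75, 33), (-70, 39), (-65, 48), (-60, 53), (-55, 50), (-50, 36), (-45, 43), (-40, 40), (-35, 23), (-30, 37), (-25, 22), (-20, 17), (-15, 21), (-10, 12), (-5, 10), (0, 11), (5, 11), (10, 10), (15, 9), (20, 9), (25, 19), (30, 18), (35, 15), (40, 39), (45, 29), (50, 22), (55, 37), (60, 31), (65, 31), (70, 36), (75, 35)]
side [(-75, 32), (-70, 41), (-65, 39), (-60, 32), (-55, 49), (-50, 45), (-45, 45), (-40, 62), (-35, 45), (-30, 48), (-25, 61), (-20, 39), (-15, 55), (-10, 58), (-5, 42), (0, 60), (5, 103), (10, 156), (15, 167), (20, 132), (25, 87), (30, 65), (35, 60), (40, 60), (45, 59), (50, 56), (55, 51), (60, 45), (65, 40), (70, 40), (75, 61)]
```

Call:
{"name": "send_rows", "arguments": {"series": [[0, 0, 30, 0, 0], [10, -35, 60, 0, 0], [20, -75, 60, 0, 0], [30, -115, 60, 0, 0], [30, -135, 60, 0, 0]]}}

```text
time: 11.5
tcp_pos: [0.4889, 0.1487, 0.1707]
tool_rot: [0.001, 0.999, -0.043, 0.001]
wrist_force: [-0.3, -0.8, -0.2]
width: -0.0
finger_force: 0.0
```

```bash
python3 w.py; python3 - <<'E'
import cv2,glob,os,numpy as np
f=lambda n:sorted(glob.glob(f"pics/{n}_*.png"),key=os.path.getmtime)[-1]
def crop(i,u,v,w,h):return cv2.resize(i[v:v+h,u:u+w],(400,300),interpolation=cv2.INTER_CUBIC)
cv2.imwrite("pics/w2.png",np.hstack([crop(cv2.imread(f("top")),105,256,120,90),crop(cv2.imread(f("side")),240,315,80,60)]))
E
```

```text
{'time': 11.5, 'tcp_pos': [0.4889, 0.1487, 0.1707], 'wrist_force': [-0.2767, -0.7512, -0.2248]}
top [(-75, 38), (-70, 42), (-65, 49), (-60, 54), (-55, 52), (-50, 38), (-45, 44), (-40, 43), (-35, 31), (-30, 50), (-25, 38), (-20, 37), (-15, 56), (-10, 40), (-5, 46), (0, 61), (5, 93), (10, 74), (15, 48), (20, 45), (25, 49), (30, 49), (35, 47), (40, 46), (45, 46), (50, 46), (55, 45), (60, 43), (65, 43), (70, 42), (75, 41)]
side [(-75, 30), (-70, 40), (-65, 38), (-60, 32), (-55, 47), (-50, 42), (-45, 42), (-40, 59), (-35, 43), (-30, 46), (-25, 58), (-20, 37), (-15, 53), (-10, 55), (-5, 40), (0, 58), (5, 99), (10, 151), (15, 162), (20, 127), (25, 84), (30, 63), (35, 60), (40, 61), (45, 61), (50, 58), (55, 54), (60, 47), (65, 39), (70, 39), (75, 59)]
```

View pics/w2.png

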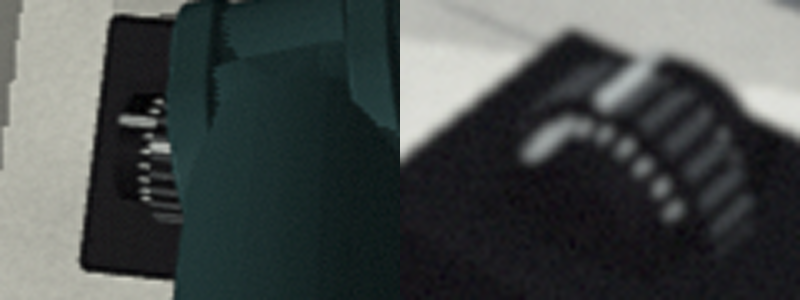

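The index bar sits above the 5th small mark (side crop (630,85)), with the long mark two clicks further at (540,150). So the wheel is at click 4, and one more equal stroke should do it.

Call:
{"name": "send_rows", "arguments": {"series": [[-10, 35, 0, 0, 0], [-20, 75, 0, 0, 0], [-35, 110, 0, 0, 0], [-51, 137, 0, 0, 0], [-51, 137, -30, 0, 0]]}}

```text
time: 12.02
tcp_pos: [0.4345, 0.3022, 0.1429]
tool_rot: [-0.006, 0.999, -0.034, 0.002]
wrist_force: [0.9, 1.2, -0.6]
width: 0.0001
finger_force: 0.0
```

Call:
{"name": "send_rows", "arguments": {"series": [[0, 0, -20, 0, 0], [0, 0, -35, 0, 0], [0, 0, -44, 0, 0], [0, 0, -47, 0, 0], [0, 0, -48.5, 0, 0]]}}

```text
time: 12.43
tcp_pos: [0.4357, 0.2905, 0.0909]
tool_rot: [0.0, 0.999, -0.041, -0.0]
wrist_force: [0.5, 1.3, 1.3]
width: 0.0002
finger_force: 0.0
```

Call:
{"name": "send_rows", "arguments": {"series": [[0, 0, -0.7, 0, 0], [0, 0, -1.4, 0, 0], [0, 0, -1.4, 0, 0], [3, -0.3, -1.4, 0, 0], [6, -0.5, -1.4, 0, 0]]}}

```text
time: 12.85
tcp_pos: [0.4423, 0.29, 0.0908]
tool_rot: [-0.0, 0.999, -0.041, 0.0]
wrist_force: [-1.3, -1.0, 7.3]
width: -0.0002
finger_force: 3.9
```

Call:
{"name": "send_rows", "arguments": {"series": [[3, -0.3, 0, 0, 0], [6, -0.5, 0, 0, 0], [9, -0.8, 0, 0, 0], [12, -1.1, 0, 0, 0], [15, -1.4, 0, 0, 0]]}}

```text
time: 13.27
tcp_pos: [0.4572, 0.2887, 0.0908]
tool_rot: [-0.0, 0.999, -0.041, -0.0]
wrist_force: [-2.7, 0.7, 4.7]
width: 0.0001
finger_force: 2.4
```

Call:
{"name": "send_rows", "arguments": {"series": [[0, 0, 0, 0, 0], [0, 0, 10, 0, 0], [0, 0, 30, 0, 0], [10, -10, 50, 0, 0], [30, -40, 70, 0, 0]]}}

```text
time: 13.68
tcp_pos: [0.4849, 0.2534, 0.1608]
tool_rot: [-0.001, 0.999, -0.036, -0.001]
wrist_force: [0.6, 1.1, -0.1]
width: -0.0002
finger_force: 0.0
```

Call:
{"name": "send_rows", "arguments": {"series": [[40, -40, 0, 7, 0.5], [80, -80, 0, 14, 1], [120, -120, 0, 21, 1], [150, -150, 0, 28, 1]]}}

```text
time: 14.02
tcp_pos: [0.6063, 0.1287, 0.1608]
tool_rot: [0.0, 0.979, 0.205, 0.0]
wrist_force: [0.9, 1.5, -0.2]
width: 0.0484
finger_force: 0.0
```

```bash
python3 w.py; python3 - <<'E'
import cv2,glob,os,numpy as np
f=lambda n:sorted(glob.glob(f"pics/{n}_*.png"),key=os.path.getmtime)[-1]
def crop(i,u,v,w,h):return cv2.resize(i[v:v+h,u:u+w],(400,300),interpolation=cv2.INTER_CUBIC)
cv2.imwrite("pics/w3.png",np.hstack([crop(cv2.imread(f("top")),105,256,120,90),crop(cv2.imread(f("side")),240,315,80,60)]))
E
```

```text
{'time': 14.0167, 'tcp_pos': [0.6063, 0.1287, 0.1608], 'wrist_force': [0.9109, 1.5319, -0.2043]}
top [(-75, 38), (-70, 45), (-65, 53), (-60, 57), (-55, 57), (-50, 45), (-45, 49), (-40, 51), (-35, 30), (-30, 53), (-25, 39), (-20, 27), (-15, 57), (-10, 34), (-5, 36), (0, 57), (5, 29), (10, 40), (15, 52), (20, 20), (25, 43), (30, 75), (35, 134), (40, 121), (45, 50), (50, 25), (55, 45), (60, 42), (65, 37), (70, 42), (75, 42)]
side [(-75, 31), (-70, 37), (-65, 37), (-60, 29), (-55, 46), (-50, 45), (-45, 41), (-40, 60), (-35, 46), (-30, 43), (-25, 56), (-20, 38), (-15, 49), (-10, 55), (-5, 39), (0, 49), (5, 59), (10, 57), (15, 59), (20, 59), (25, 56), (30, 58), (35, 70), (40, 84), (45, 94), (50, 99), (55, 98), (60, 88), (65, 71), (70, 57), (75, 66)]
```

View pics/w3.png

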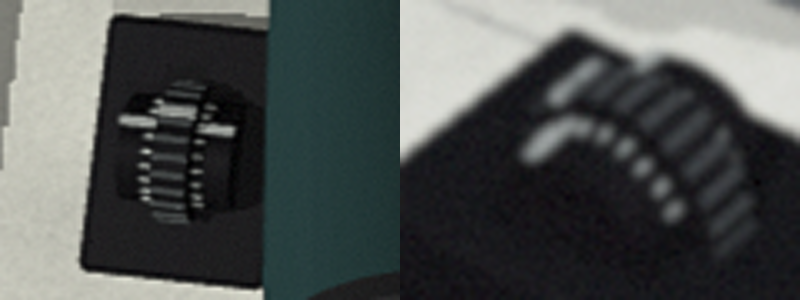

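The bar is close to the long mark (top crop: bar (178,108), mark line at y≈126). I'll check whether that's click 6 by measuring the printed marks with the same profile method.

```bash
cat > m.py <<'E'
from h import *
import glob,os
from scipy.optimize import least_squares
from scipy.signal import find_peaks
f=lambda n:sorted(glob.glob(f"pics/{n}_*.png"),key=os.path.getmtime)[-1]
A=np.arange(-75,70,1.)
def prof(n,r,R,ls):
    im=cv2.cvtColor(cv2.imread(f(n)),cv2.COLOR_BGR2GRAY).astype(np.float32);th=np.radians(A);o=0
    for l in ls:
        d=R*np.sin(th);X=np.c_[r[0]+np.cos(r[2])*d-np.sin(r[2])*l,r[1]+np.sin(r[2])*d+np.cos(r[2])*l,.05+R*np.cos(th)];u=proj(n,X).astype(np.float32)
        o=o+cv2.remap(im,u[:,:1],u[:,1:],cv2.INTER_CUBIC)[:,0]
    return o/len(ls)
def pk(p,h):
    i,_=find_peaks(p,prominence=h);return [(int(A[k]),int(p[k])) for k in i]
r=(.4454,.2903,-.0878)
for n in("top","side"):
    for ls in((.012,.014,.016),(-.012,-.014,-.016),(.022,.025,.028),(-.022,-.025,-.028)):print(n,ls[1],pk(prof(n,r,.031,ls),12))
    print(n,"rim",pk(prof(n,r,.0415,(-.006,-.003,0,.003,.006)),12))
E
python3 m.py
```

```text
top 0.014 [(-44, 102), (-30, 70), (-13, 75), (1, 105), (18, 98), (34, 95), (50, 144)]
top -0.014 [(-60, 73), (-46, 81), (-29, 74), (-14, 94), (1, 63), (18, 74), (31, 152), (47, 57), (65, 69)]
top 0.025 [(1, 32), (35, 164)]
top -0.025 [(1, 30), (34, 166)]
top rim [(-55, 66), (-42, 72), (-29, 72), (-15, 71), (-1, 70), (13, 70), (35, 152), (56, 64)]
side 0.014 [(-53, 43), (-37, 54), (-21, 59), (-4, 92), (14, 98), (35, 109)]
side -0.014 [(-38, 61), (-20, 50), (-4, 61), (26, 63)]
side 0.025 [(-52, 57), (-38, 47), (-23, 47), (50, 89)]
side -0.025 [(-36, 108), (43, 81)]
side rim [(-67, 44), (-53, 52), (-38, 65), (-26, 61), (-12, 62), (19, 64), (53, 105)]
```

The long mark peaks at 34–35° and the bar at 35° with the same bias, so the wheel is in click 6. Now the rule tab.

Call:
{"name": "send_rows", "arguments": {"series": [[0, 0, 0, 7, 0.7], [0, 0, 0, 14, 0.7], [0, 0, 0, 21, 0.7], [0, 0, 0, 28, 0.7], [0, 0, 0, 35, 0.7]]}}

```text
time: 14.53
tcp_pos: [0.6049, 0.1301, 0.1603]
tool_rot: [0.0, 0.872, 0.489, -0.0]
wrist_force: [0.1, -0.1, 0.1]
width: 0.0597
finger_force: 0.0
```

Call:
{"name": "send_rows", "arguments": {"series": [[0, 0, 0, 7, 0.7], [0, 0, 0, 14, 0.7], [0, 0, 0, 21, 0.7], [0, 0, 0, 28, 0.7], [0, 0, 0, 29, 0.7]]}}

```text
time: 14.95
tcp_pos: [0.6049, 0.1299, 0.1602]
tool_rot: [0.0, 0.723, 0.691, -0.0]
wrist_force: [0.6, -0.7, 0.7]
width: 0.0599
finger_force: 0.0
```

Call:
{"name": "send_rows", "arguments": {"series": [[20, -20, 0, 0, 0.7], [46, -45, 0, 0, 0.7], [46, -52, 0, 0, 0.7], [46, -52, -25, 0, 0.7], [46, -52, -50, 0, 0.7]]}}

```text
time: 15.37
tcp_pos: [0.6534, 0.0766, 0.1112]
tool_rot: [0.002, 0.726, 0.688, 0.002]
wrist_force: [-0.7, 0.3, 0.1]
width: 0.0597
finger_force: 0.0
```

```bash
python3 - <<'E'
from plant import status,capture
import cv2,numpy as np
from h import *
s=status.observe();print(s["time"],s["tcp_pos"],s["wrist_force"])
b=capture("side")["color"];print(proj("side",[[.6506,.078,.075],[.6506,.078,.055],s["tcp_pos"]]))
cv2.imwrite("pics/tab.png",cv2.resize(b[180:300,200:360],(800,600),interpolation=cv2.INTER_CUBIC))
E
```

```text
15.3667 [0.65335142 0.07662484 0.11123398] [-0.70610985  0.29015557  0.12835386]
[[264.56259319 248.24103579]
 [265.01896759 256.48401101]
 [263.01903971 232.28432477]]
```

View pics/tab.png

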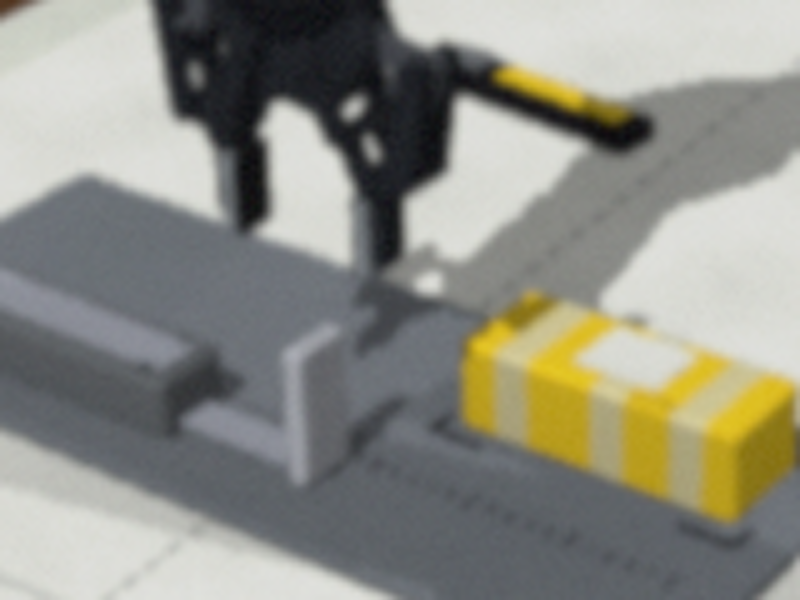

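The tab is between the open fingers: its top is at about (263,248) against a prediction of (265,248). I'll descend and close.

Call:
{"name": "send_rows", "arguments": {"series": [[0, 0, -20, 0, 0.7], [0, 0, -40, 0, 0.7], [0, 0, -60, 0, 0.7], [0, 0, -72, 0, 0.7], [0, 0, -74, 0, 0.7]]}}

```text
time: 15.83
tcp_pos: [0.6492, 0.0781, 0.034]
tool_rot: [-0.001, 0.724, 0.69, -0.002]
wrist_force: [0.1, -0.1, 0.5]
width: 0.0597
finger_force: 0.0
```

Call:
{"name": "send_rows", "arguments": {"series": [[0, 0, 0, 0, 0.7], [0, 0, 0, 0, 0.5], [0, 0, 0, 0, 0.3], [0, 0, 0, 0, 0.2], [0, 0, 0, 0, 0]]}}

```text
time: 16.25
tcp_pos: [0.6519, 0.0786, 0.0371]
tool_rot: [0.001, 0.724, 0.69, 0.001]
wrist_force: [2.1, 0.6, 0.9]
width: 0.0115
finger_force: 0.9
```

Call:
{"name": "send_rows", "arguments": {"series": [[0, 0, 0, 0, 0], [0, 0, 0, 0, 0], [0, 0, 0, 0, 0], [0, 0, 0, 0, 0], [0, 0, 0, 0, 0]]}}

```text
time: 16.67
tcp_pos: [0.6527, 0.0785, 0.0372]
tool_rot: [0.001, 0.724, 0.69, 0.001]
wrist_force: [1.4, -1.0, 5.4]
width: 0.0094
finger_force: 59.3
```

Call:
{"name": "send_rows", "arguments": {"series": [[-8, 0.4, 0, 0, 0], [-20, 1, 0, 0, 0], [-35, 1.7, 0, 0, 0], [-50, 2.4, 0, 0, 0], [-65, 3.1, 0, 0, 0]]}}

```text
time: 17.08
tcp_pos: [0.5878, 0.0821, 0.0372]
tool_rot: [0.001, 0.724, 0.69, 0.002]
wrist_force: [4.4, -0.3, 4.0]
width: 0.0092
finger_force: 59.7
```

Call:
{"name": "send_rows", "arguments": {"series": [[-15, 0.7, 0, 0, 0], [-30, 1.4, 0, 0, 0], [-45, 2.1, 0, 0, 0], [-60, 2.9, 0, 0, 0], [-75, 3.6, 0, 0, 0]]}}

```text
time: 17.5
tcp_pos: [0.5138, 0.0862, 0.0372]
tool_rot: [0.002, 0.724, 0.69, 0.003]
wrist_force: [6.9, 1.3, 2.8]
width: 0.0091
finger_force: 59.4
```

Call:
{"name": "send_rows", "arguments": {"series": [[-12, 0.6, 0, 0, 0], [-20, 1, 0, 0, 0], [-25, 1.2, 0, 0, 0], [-25, 1.2, 0, 0, 0], [-25, 1.2, 0, 0, 0]]}}

```text
time: 17.92
tcp_pos: [0.4891, 0.0876, 0.0371]
tool_rot: [0.001, 0.724, 0.69, 0.003]
wrist_force: [6.6, 1.0, 5.4]
width: 0.0092
finger_force: 59.7
```

```bash
python3 - <<'E'
from plant import status,capture
import cv2,numpy as np
from h import *
s=status.observe();print(s["time"],s["tcp_pos"],s["wrist_force"],s["finger_force"],s["width"])
b=capture("side")["color"];a=capture("top")["color"]
def crop(i,u,v,w,h):return cv2.resize(i[v:v+h,u:u+w],(400,300),interpolation=cv2.INTER_CUBIC)
cv2.imwrite("pics/tab2.png",np.hstack([crop(a,240,220,120,90),crop(b,270,215,120,90)]))
E
```

```text
17.9167 [0.48905545 0.08762568 0.03711569] [6.62090023 0.99899636 5.4101582 ] 59.72750186920166 0.009223043388206332
```

View pics/tab2.png

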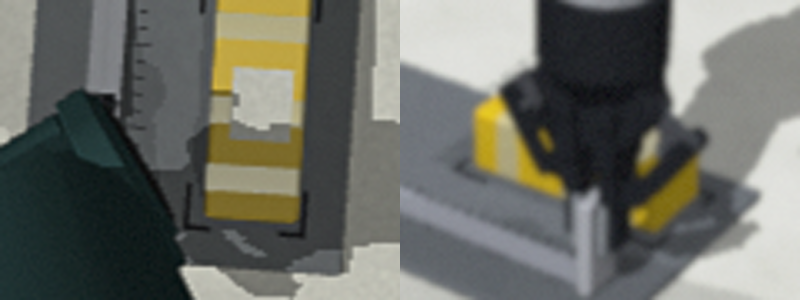

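The top view shows the package near end at about v=286 with the tab drawn out alongside. Travel measures 164 mm, where 165 is wanted. I'll hold for two seconds.

Call:
{"name": "send_rows", "arguments": {"series": [[-1, 0, 0, 0, 0], [-1, 0, 0, 0, 0], [-1, 0, 0, 0, 0], [-1, 0, 0, 0, 0], [-1, 0, 0, 0, 0]]}}

```text
time: 18.43
tcp_pos: [0.4886, 0.0877, 0.0371]
tool_rot: [0.001, 0.724, 0.69, 0.003]
wrist_force: [6.2, 1.2, 6.1]
width: 0.0091
finger_force: 59.9
```

Call:
{"name": "send_rows", "arguments": {"series": [[0, 0, 0, 0, 0], [0, 0, 0, 0, 0], [0, 0, 0, 0, 0], [0, 0, 0, 0, 0], [0, 0, 0, 0, 0]]}}

```text
time: 18.85
tcp_pos: [0.4887, 0.0877, 0.0371]
tool_rot: [0.001, 0.724, 0.69, 0.004]
wrist_force: [5.7, 1.5, 5.3]
width: 0.0093
finger_force: 59.9
```

Call:
{"name": "send_rows", "arguments": {"series": [[0, 0, 0, 0, 0], [0, 0, 0, 0, 0], [0, 0, 0, 0, 0], [0, 0, 0, 0, 0], [0, 0, 0, 0, 0]]}}

```text
time: 19.27
tcp_pos: [0.4886, 0.0877, 0.0371]
tool_rot: [0.001, 0.724, 0.69, 0.003]
wrist_force: [7.1, 1.4, 5.8]
width: 0.0096
finger_force: 59.9
```

Call:
{"name": "send_rows", "arguments": {"series": [[0, 0, 0, 0, 0], [0, 0, 0, 0, 0], [0, 0, 0, 0, 0], [0, 0, 0, 0, 0], [0, 0, 0, 0, 0]]}}

```text
time: 19.68
tcp_pos: [0.4886, 0.0877, 0.0371]
tool_rot: [0.001, 0.724, 0.69, 0.003]
wrist_force: [5.9, 2.3, 5.9]
width: 0.009
finger_force: 59.9
```

Call:
{"name": "send_rows", "arguments": {"series": [[0, 0, 0, 0, 0], [0, 0, 0, 0, 0], [0, 0, 0, 0, 0], [0, 0, 0, 0, 0], [0, 0, 0, 0, 0]]}}

```text
time: 20.1
tcp_pos: [0.4887, 0.0877, 0.0371]
tool_rot: [0.001, 0.724, 0.69, 0.004]
wrist_force: [6.3, -0.1, 5.8]
width: 0.0094
finger_force: 59.9
```

Call:
{"name": "send_rows", "arguments": {"series": [[8, -0.4, 0, 0, 0], [20, -1, 0, 0, 0], [35, -1.7, 0, 0, 0], [50, -2.4, 0, 0, 0], [65, -3.1, 0, 0, 0]]}}

```text
time: 20.52
tcp_pos: [0.5528, 0.0841, 0.0372]
tool_rot: [0.001, 0.724, 0.69, 0.002]
wrist_force: [4.1, 0.8, 5.8]
width: 0.0093
finger_force: 59.9
```

Call:
{"name": "send_rows", "arguments": {"series": [[15, -0.7, 0, 0, 0], [30, -1.4, 0, 0, 0], [45, -2.1, 0, 0, 0], [60, -2.9, 0, 0, 0], [72, -3.4, 0, 0, 0]]}}

```text
time: 20.93
tcp_pos: [0.6244, 0.0801, 0.0372]
tool_rot: [0.001, 0.724, 0.69, 0.002]
wrist_force: [2.4, -0.5, 7.5]
width: 0.0092
finger_force: 60.2
```

Call:
{"name": "send_rows", "arguments": {"series": [[8, -0.4, 0, 0, 0], [15, -0.7, 0, 0, 0], [21, -1, 0, 0, 0], [26, -1.3, 0, 0, 0], [29, -1.5, 0, 0, 0]]}}

```text
time: 21.35
tcp_pos: [0.6526, 0.0785, 0.0372]
tool_rot: [0.001, 0.724, 0.69, 0.001]
wrist_force: [0.8, -0.4, 6.7]
width: 0.0094
finger_force: 60.2
```

Call:
{"name": "send_rows", "arguments": {"series": [[0, 0, 0, 0, 0], [0, 0, 0, 0, 0], [0, 0, 0, 0, 0]]}}

```text
time: 21.6
tcp_pos: [0.6523, 0.0786, 0.0372]
tool_rot: [0.001, 0.724, 0.69, 0.001]
wrist_force: [2.9, -0.0, 6.5]
width: 0.0092
finger_force: 60.1
```

It's back home, so I'll release and lift away.

Call:
{"name": "send_rows", "arguments": {"series": [[0.5, 0, 0, 0, 0], [0.5, 0, 0, 0, 0.3], [0.5, 0, 0, 0, 0.6], [0.5, 0, 0, 0, 0.6], [0.5, 0, 0, 0, 0.6]]}}

```text
time: 22.02
tcp_pos: [0.65, 0.0783, 0.0353]
tool_rot: [-0.001, 0.723, 0.69, -0.001]
wrist_force: [0.2, -0.3, 0.5]
width: 0.0511
finger_force: 0.0
```

Call:
{"name": "send_rows", "arguments": {"series": [[0, 0, 10, 0, 0.6], [0, 0, 40, 0, 0.6], [0, 0, 80, 0, 0.6], [0, 0, 120, 0, 0.6], [0, 0, 150, 0, 0.6]]}}

```text
time: 22.43
tcp_pos: [0.6521, 0.0787, 0.1896]
tool_rot: [0.001, 0.724, 0.69, 0.001]
wrist_force: [0.4, 1.1, 0.2]
width: 0.0511
finger_force: 0.0
```

Call:
{"name": "send_rows", "arguments": {"series": [[0, -40, 0, 0, 0.6], [0, -80, 0, 0, 0.6], [0, -120, 0, 0, 0.6], [0, -160, 0, 0, 0.6], [0, -200, 0, 0, 0.6]]}}

```text
time: 22.85
tcp_pos: [0.6509, -0.1233, 0.1868]
tool_rot: [0.0, 0.723, 0.69, -0.0]
wrist_force: [0.8, 0.7, -0.5]
width: 0.051
finger_force: 0.0
```

Call:
{"name": "send_rows", "arguments": {"series": [[0, 0, 0, 0, 0.6], [0, 0, 0, 0, 0.6], [0, 0, 0, 0, 0.6]]}}

```text
time: 23.1
tcp_pos: [0.6512, -0.1213, 0.1863]
tool_rot: [-0.0, 0.724, 0.69, 0.0]
wrist_force: [0.2, 0.3, -0.3]
width: 0.0514
finger_force: 0.0
```

```bash
python3 w.py >/dev/null; python3 m.py | grep -E "top (0.025|rim)"; python3 - <<'E'
import glob,os
from h import *
f=sorted(glob.glob("pics/top_*.png"),key=os.path.getmtime)[-1];im=cv2.imread(f)
hsv=cv2.cvtColor(im,cv2.COLOR_BGR2HSV);mk=cv2.inRange(hsv,(18,45,60),(38,255,255));mk[:, :260]=0;mk[:,400:]=0;mk[:190]=0;mk[320:]=0
mk=cv2.morphologyEx(mk,cv2.MORPH_CLOSE,np.ones((21,21)));mk=cv2.morphologyEx(mk,cv2.MORPH_OPEN,np.ones((5,5)))
print(f,cv2.minAreaRect(np.argwhere(mk>0)[:,::-1].astype(np.float32)))
a=cv2.imread("pics/top0.png");d=cv2.absdiff(a,im).max(2)
for n,(u,v,w,h) in dict(rule=(258,60,40,142),plate=(115,145,65,55),bottle=(122,218,35,28),cutter=(440,105,28,78),short=(455,296,42,56)).items():print(n,d[v:v+h,u:u+w].mean().round(1),(d[v:v+h,u:u+w]>60).sum())
E
```

```text
top 0.025 [(2, 33), (35, 168)]
top rim [(-55, 68), (-42, 73), (-29, 74), (-15, 73), (-1, 73), (13, 72), (35, 155), (56, 65)]
pics/top_23.10.png ((316.9646301269531, 249.6369171142578), (29.177230834960938, 72.6102523803711), 3.1798300743103027)
rule 18.1 0
plate 32.5 0
bottle 27.5 0
cutter 65.8 919
short 104.8 2173
```

```bash
python3 -c "
from plant import workorder;print(workorder.finish_job())"
```

```text
the job is handed in; nothing more can be done
None
```

I handed the job in at about 23 s with every step carried out, but `finish_job` returned no verdict: the package is on the marks (within about 1 mm), the wheel is in click 6, and the tab was held about 2 s at about 164 mm and eased home; in the last picture the plate and bottle showed no movement, and the short package and cutter seemed to be behind the arm, which came near neither.

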